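# Close up the tea tins and push the row under the plate rack

### The arm

A 6-joint arm with a two-finger parallel gripper is mounted at the origin on the work surface. World frame = base frame: x ahead of the robot, y to its left, z up, the work surface at z = 0. Lengths are in m, angles in rad, forces in N, time in s.
With the tool pointing down it reaches from about 0.35 to 0.95 m from the base axis. Payload 17.4 kg.
Tool frame: the origin (TCP) lies at the very end of the fingers, on their centre line; the grasp point (between the pads) lies 19 mm behind it; z points along the fingers, y is the direction in which the jaws open and shut (so a half turn about z gives the same grasp; the last joint's range is limited). The gripper opens to 93 mm and grips with 3 to 60 N. Pads are 15 mm wide; open, the fingers measure 128 mm over their backs; the gripper's body (75 mm by 188 mm) begins 65 mm behind the grasp point.
Start: joints at [1.09, 0.116, 1.442, -0, 1.584, -0.038], TCP at [0.289, 0.61, 0.219] pointing down, gripper open.
Joint ranges: [-2.83, 2.83], [-0.83, 2.19], [0.07, 2.5], [-1.14, 4.28], [0.01, 3], [-2.97, 2.97]. Speed limits (rad/s): [1.89, 1.89, 2.22, 3.14, 3.14, 3.14].

### API

Orientations are given as a rotation vector (axis times angle).
In Python, from bench import bot, optics gives the robot as it stands.
- The arm moves only by the tool arm_command, never from a script. Its argument "targets" is a list of rows, each a list of 6 numbers: the shift along the world's x, y, z in mm, then the turn, a rotation vector about the world's x, y, z in degrees. A call has 1 to 8 rows; each row is the pose to reach, as a shift and turn from the pose commanded when the call began; what a row does not reach only later rows make up. A row lasts 1/8 s, in which the tool goes at most 62.5 mm and 10.7 degrees, less where a joint would pass 70% of its speed; a pose out of reach is approached as far as the arm can. A call with a gripper value outside its range is refused whole. "gripper" is the gripper's target within -1 to 1 (fully open at 1, half-way at 0, shut at -1), set as the call begins (left out, the last holds). The fingers move at their own pace and stop on an object; "force" is the grip in N (left out, the last holds). Time passes only in rows, so rows that repeat a pose let the fingers close. It gives the time, the measured TCP pose, the force and the opening at its end, in the units of the state.
- bot.state(): the state, without advancing time (a new reading comes with each control period).
- optics.get_image(name): name is "scene" or "side" or "wrist"; returns (picture, depth): 384x512x3 uint8, red, green, blue; 384x512 float32, m along the optical axis (not along the pixel's ray), 0 where there is no reading.
- optics.get_calibration(name): a dict with "K" (3x3 intrinsics, pixels), "camera_from_world" (4x4, takes a point from world to camera coordinates). Camera axes: x right, y down, z forward; pixel columns grow to the right and rows downward; lengths in m; the calibration is good to about 2 mm. A picture is of the moment at which its call begins: read the wrist's pose just before it. get_calibration takes no time and is no camera call; for the wrist camera it gives the pose at the moment of the call.
- bot.job_done(): hands the job in, once; it reports no verdict.
The state is a dict: "time": time; "joints": joint angles; "qvel": joint speeds; "joint_torque": joint torques, N m; "tool_pos": TCP position; "tcp_rot": TCP orientation; "contact_force": force on the tool from outside, world axes, zero at the start; "wrist_torque": the same for the moment, N m; "width": finger opening in m.
Only numpy, scipy, OpenCV 4.12 (cv2) and the standard library are available. Lean on these libraries where they do the work, as an engineer would, in place of code of your own. Each camera call takes 0.05 s, during which the arm holds its last target. There are 200 camera calls.

### The job

Lift the red tin out of the bamboo stand, stand it on the open counter to change your grip, then lower it upright into the gap between the blue and green tins, its colour panel facing the same way as theirs, without shoving those two aside. Let go, then push the three tins from the green end as one closed, straight row, along the middle of the lane under the plate rack, until the blue tin meets the cross rail. All three end upright and squarely in line with their panels still on the same side; leave everything else where it is.

Things in the scene. Friction and masses are not known exactly. Their poses are not given: they have to be found in the camera images.
- rack: wooden plate rack fixed to the counter, two upright white plates in it. Origin: on the counter, on the centre line of the straight lane below, which runs along the rack's y; tins enter towards +y, colour panels towards +x. Legs 22 mm square centred at x +-66, y -58 and +78 mm (110 mm free between). Plates span y -7 to +65 mm, up to 336 mm high
- rack_mouth (a point): middle of the entry edge of the rack's slatted deck, on its underside 140 mm above the counter, at rack y = -70 mm; the deck runs from there to y = +90 mm, 154 mm wide in x
- rack_stop (a point): middle of the near face of the 60 mm high cross rail that closes the lane, at rack y = +55 mm, 30 mm up. With the row home the origins lie at rack y +25 (blue), -35 (red), -95 mm (green): green stays mostly outside the deck, so the hand need not go below it
- blue_tin: square metal tin 60 x 60 mm, 85 mm tall, about 0.25 kg, white lid; blue panel on its +x face, blue band on the lid along that edge. Origin: centre of underside; z up. Stands upright on the lane's line outside the rack, nearest to it; the head of the row
- green_tin: square metal tin 60 x 60 mm, 85 mm tall, about 0.25 kg, white lid; green panel on its +x face, green band on the lid along that edge. Origin: centre of underside; z up. Stands upright behind the blue one, further from the rack (-y); the tail of the row. Between the facing sides of blue and green is a gap of about 68 to 73 mm
- red_tin: square metal tin 60 x 60 mm, 85 mm tall, about 0.25 kg, white lid; red panel on its +x face, red band on the lid along that edge. Origin: centre of underside; z up. Starts upright in the bamboo stand, its underside 6 mm above the counter
- stand: bamboo stand fixed to the counter: 6 mm base 82 (x) x 60 (y) mm, two upright boards 8 mm thick and reaching 96 mm high, faces at x = +-33 mm. Origin: centre of the underside. The boards cover the red tin's colour face and the face behind it to the full height of the tin; its other two sides (+-y) are open. The tin's axes lie along the stand's, with the red panel towards +x
- blue_tin_label (a point): middle of the colour panel of blue_tin, 30 mm from the tin's axis in its +x, 36 mm up
- red_tin_label (a point): middle of the colour panel of red_tin, 30 mm from the tin's axis in its +x, 36 mm up
- green_tin_label (a point): middle of the colour panel of green_tin, 30 mm from the tin's axis in its +x, 36 mm up
- kettle_lid: stainless kettle lid, 140 mm across, 45 mm high with knob; origin in its underside; a bystander, to be left alone
- sugar_dispenser: glass sugar dispenser with steel top and spout, 76 mm across, 155 mm high; origin in its underside; a bystander, to be left alone
- bamboo_spoon: bamboo spoon lying flat, 200 mm long; origin in its underside; a bystander, to be left alone
- coaster: black plastic coaster, 96 mm across, 6 mm thick; origin in its underside; a bystander, to be left alone
- mug: blue mug, 80 mm across, 90 mm high, handle at +y; origin in its underside; a bystander, to be left alone
- bowl: terracotta bowl, 130 mm across, 50 mm high; origin in its underside; a bystander, to be left alone
- gourd: dark mate gourd, 80 mm across, 90 mm high; origin in its underside; a bystander, to be left alone

How it is judged:
On the way, in this order (a step that is already met when the one before it is completed fails the run):
1. the red tin stands upright and free on the open counter, its axis over 90 mm from the stand's and the other tins' (height (world z) of red_tin below 0.003 m and angle between red_tin's own z axis and vertical below 0.06 rad and contact force between the fingers and red_tin below 0.05 N and linear speed of red_tin below 0.02 m/s and horizontal distance between red_tin and stand above 0.09 m and horizontal distance between red_tin and blue_tin above 0.09 m and horizontal distance between red_tin and green_tin above 0.09 m), for 0.2 s.
2. the red tin stands released in the gap, panel on the blue tin's panel side, in line within 15 mm, the blue and green tins moved less than 25 mm (height (world z) of red_tin below 0.003 m and angle between red_tin's own z axis and vertical below 0.06 rad and contact force between the fingers and red_tin below 0.05 N and linear speed of red_tin below 0.02 m/s and y of red_tin in the frame of blue_tin between -0.085 and -0.055 m and x of red_tin in the frame of blue_tin between -0.015 and 0.015 m and y of red_tin in the frame of green_tin between 0.055 and 0.085 m and x of red_tin_label in the frame of blue_tin above 0.01 m and distance of each of blue_tin, green_tin from where it was at the start of the episode below 0.025 m), for 0.2 s.
At the end, for the whole second after the job is handed in: The row is home: blue tin within 9 mm of the cross rail, neighbours' centres under 67 mm apart (tins are 60 mm), each tin within 16 mm of the lane's centre line, square to it within 0.14 rad, upright on the counter, panels towards the rack's +x side, all at rest and released (y of blue_tin in the frame of rack between 0.016 and 0.03 m and distance between blue_tin and red_tin below 0.067 m and distance between red_tin and green_tin below 0.067 m and x of blue_tin in the frame of rack between -0.016 and 0.016 m and angle between the x axis of each of blue_tin, red_tin, green_tin and the x axis of rack, either way round below 0.14 rad and x of each of blue_tin_label, red_tin_label, green_tin_label in the frame of rack above 0.01 m and height (world z) of each of blue_tin, red_tin, green_tin below 0.003 m and angle between each of blue_tin, red_tin, green_tin's own z axis and vertical below 0.06 rad and linear speed of each of blue_tin, red_tin, green_tin below 0.01 m/s and contact force between the fingers and blue_tin below 0.05 N and x of red_tin in the frame of rack between -0.016 and 0.016 m and contact force between the fingers and red_tin below 0.05 N and x of green_tin in the frame of rack between -0.016 and 0.016 m and contact force between the fingers and green_tin below 0.05 N); the robot touches nothing.
It fails at once if once the blue tin is under the rack the row opens (neighbours' centres over 72 mm apart), buckles (18 mm out of line) or splays (0.25 rad between neighbours) (y of blue_tin in the frame of rack above -0.09 m and (distance between blue_tin and red_tin above 0.072 m or distance between red_tin and green_tin above 0.072 m or x of red_tin in the frame of blue_tin above 0.018 m or x of red_tin in the frame of blue_tin below -0.018 m or angle between the x axis of red_tin and the x axis of blue_tin, either way round above 0.25 rad or x of green_tin in the frame of red_tin above 0.018 m or x of green_tin in the frame of red_tin below -0.018 m or angle between the x axis of green_tin and the x axis of red_tin, either way round above 0.25 rad)).
It fails at once if the blue or green tin is tipped over (angle between any of blue_tin, green_tin's own z axis and vertical above 0.4 rad).
It fails at once if a bystander is shifted by more than 30 mm (distance of any of kettle_lid, sugar_dispenser, bamboo_spoon, coaster, mug, bowl, gourd from where it was at the start of the episode above 0.03 m).
It also fails if it takes over 72 s, if anything falls off the work surface, if the arm or the gripper's body presses on something with over 40 N, if the wrist force passes 120 N, or if a joint passes its speed limit or range.

## Working session

There is one attempt and no reset: what is moved stays moved. The work goes in short steps, Python scripts to look and compute and a tool call to move; the robot and the scene stay as the last step left them, time stands still between calls to the robot, and variables do not carry over. Pictures are saved under pics/ and viewed, about 8 in all and at most 12, crops included, and the job is handed in when it is done.

Besides the shell and the picture viewer there is one more tool, called as name(argument=value, ...), one argument or row to a line, values as JSON. arm_command: Moves the arm, as the interface text tells. Its arguments: {"type":"object","properties":{"targets":{"type":"array"},"gripper":{"type":"number"},"force":{"type":"number"}},"required":["targets"]}

```bash
ls; mkdir -p pics; cat > h.py <<'E'
import numpy as np, cv2
from bench import bot, optics
def grab(n):
    c=optics.get_calibration(n); im,d=optics.get_image(n); return im,d,np.array(c["K"]),np.array(c["camera_from_world"])
def cloud(d,K,T):
    v,u=np.mgrid[:d.shape[0],:d.shape[1]]
    P=np.stack([(u-K[0,2])/K[0,0]*d,(v-K[1,2])/K[1,1]*d,d],-1)
    Ti=np.linalg.inv(T); return P@Ti[:3,:3].T+Ti[:3,3]
def save(n,im): cv2.imwrite("pics/"+n+".png",im[...,::-1])
E
python3 - <<'E'
from h import *
print(bot.state())
a=[]
for n in("scene","side","wrist"):
    im,d,K,T=grab(n); np.savez("/tmp/"+n,im=im,d=d,K=K,T=T); a.append(im)
    print(n,np.linalg.inv(T)[:3,3],T[2,:3],K[0,0])
save("a0",np.hstack(a[:2])[:, :, :][:, ::1] if 0 else cv2.resize(np.vstack(a[:2]),(800,1200))[:600]);save("a1",cv2.resize(a[1],(800,600)));save("a2",a[2])
E
```

```text
pics
{'time': 0.0, 'joints': array([ 1.09019634e+00,  1.16482699e-01,  1.44225538e+00, -8.24665817e-06,
        1.58399569e+00, -3.77826612e-02]), 'qvel': array([ 3.19103667e-04,  9.72783865e-04,  2.46563105e-04, -1.68254424e-03,
        1.65158532e-05,  5.62352454e-04]), 'joint_torque': array([ 2.58794234e-04, -7.21264100e+01, -6.22617459e+01,  7.79419066e-02,
        2.36682000e-02, -2.14078527e-04]), 'tool_pos': array([0.28913549, 0.60971704, 0.21791354]), 'tcp_rot': array([-6.89844253e-01, -3.06462540e+00,  1.73574313e-03]), 'contact_force': array([ 0.06824913, -0.76244289,  0.00098738]), 'wrist_torque': array([-0.01570215, -0.00719885,  0.02563898]), 'width': 0.09258264548179732}
scene [1.2627758  0.24418507 1.17622713] [-0.52835674 -0.15179725 -0.83534229] 448.7800099300489
side [1.05573592 0.62667632 1.05039162] [-0.41288526 -0.48624937 -0.77012162] 353.2680935880316
wrist [0.21500324 0.64662445 0.38419073] [ 0.26956398 -0.12757529 -0.95449453] 319.72432048862044
```

View pics/a0.png

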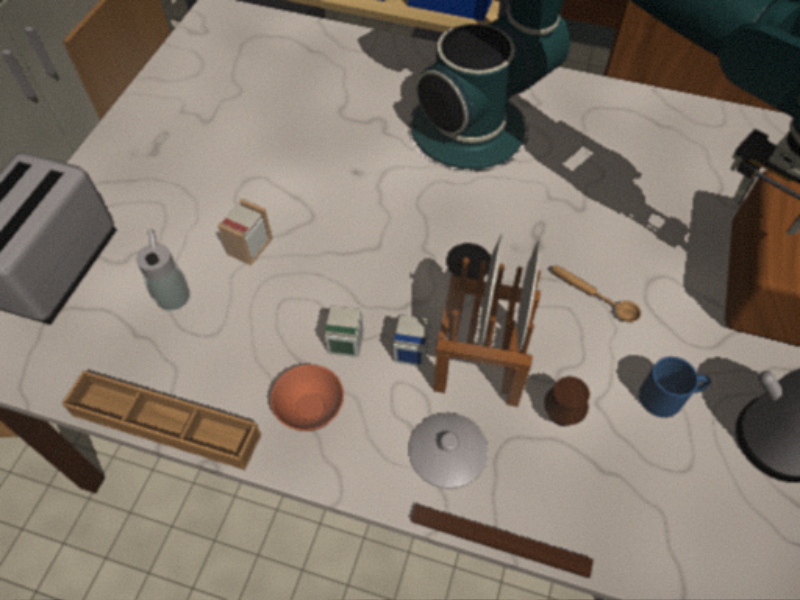

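View pics/a1.png

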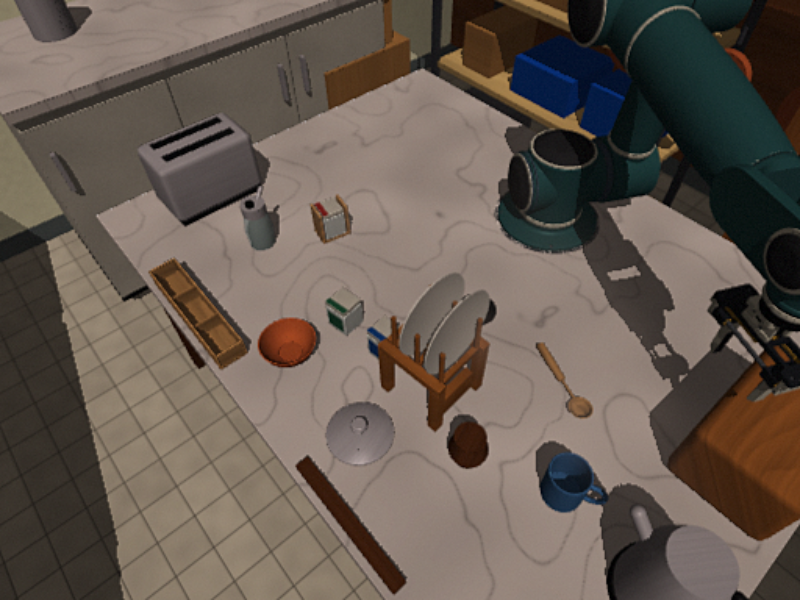

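Scene view (800x600): red tin in the stand at (245,232), green tin at (345,330), blue at (408,340), rack at (490,340). The bowl sits near green at (305,395), and the sugar dispenser is at (165,275). Next I'll work out metric positions from the depth.

```bash
cat > m.py <<'E'
from h import *
S=500 # px/m
x0,y0=0.2,-0.5
import sys
acc=None
for n in("scene","side"):
    z=np.load("/tmp/%s.npz"%n); im,d,K,T=[z[k] for k in("im","d","K","T")]
    P=cloud(d,K,T); ok=(d>0)
    hsv=cv2.cvtColor(im,cv2.COLOR_RGB2HSV).astype(int)
    tab=ok&(abs(P[...,2])<.02)&(P[...,0]>.4)&(P[...,0]<.9)&(abs(P[...,1])<.3); print(n,"table z",np.median(P[tab][:,2]),P[tab][:,2].std())
    for nm,lo,hi in(("blue",100,125),("green",65,95),("red",-6,6)):
        h=hsv[...,0]; h=np.where(h>170,h-180,h) if nm=="red" else h
        m=ok&(h>=lo)&(h<=hi)&(hsv[...,1]>110)&(hsv[...,2]>50)
        roi=(P[...,0]>.2)&(P[...,0]<.95)&(P[...,1]>-.5)&(P[...,1]<.12)&(P[...,2]>.005)&(P[...,2]<.11)
        m&=roi
        c,l,st,ce=cv2.connectedComponentsWithStats(m.astype(np.uint8))
        for i in range(1,c):
            if st[i,4]>12:
                q=P[l==i]; print(n,nm,st[i,4],ce[i].round(),"min",q.min(0).round(3),"max",q.max(0).round(3),"med",np.median(q,0).round(3))
    # lids: light, low-sat points at z .075-.1
    m=ok&(P[...,2]>.076)&(P[...,2]<.094)&(hsv[...,1]<70)&(hsv[...,2]>110)&(P[...,1]>-.5)&(P[...,1]<.1)&(P[...,0]>.2)&(P[...,0]<.9)
    c,l,st,ce=cv2.connectedComponentsWithStats(m.astype(np.uint8))
    for i in range(1,c):
        if st[i,4]>60:
            q=P[l==i][:,:2]; r=cv2.minAreaRect((q*1000).astype(np.float32)); print(n,"lid",st[i,4],ce[i].round(),np.round(r[0]),np.round(r[1]),round(r[2],1),np.median(P[l==i][:,2]).round(3))
    # top map
    o=np.zeros((450,450,3),np.uint8); zz=np.full((450,450),-1.)
    sel=ok&(P[...,2]>-.02)&(P[...,2]<.4)
    q=P[sel]; col=im[sel]; od=np.argsort(q[:,2]); q=q[od];col=col[od]
    u=((q[:,1]-y0)*S).astype(int); v=((q[:,0]-x0)*S).astype(int)
    k=(u>=0)&(u<399)&(v>=0)&(v<449)
    for a,b in((0,0),(1,0),(0,1),(1,1)): o[v[k]+b,u[k]+a]=col[k]
    save("top_"+n,o[:,:400]); acc=o[:,:400] if acc is None else np.hstack([acc,o[:,:400]])
save("top",acc)
E
python3 m.py
```

```text
scene table z 0.00019572082233998422 0.004763242248776678
scene blue 54 [261. 216.] min [0.643 0.032 0.079] max [0.659 0.08  0.092] med [0.65  0.056 0.086]
scene blue 75 [261. 228.] min [0.655 0.041 0.016] max [0.662 0.076 0.055] med [0.658 0.059 0.036]
scene red 42 [150. 144.] min [ 0.502 -0.373  0.088] max [ 0.516 -0.326  0.095] med [ 0.51  -0.35   0.092]
scene lid 222 [156. 139.] [ 488. -346.] [60. 72.] 80.6 0.09
scene lid 257 [220. 202.] [640. -72.] [49. 57.] 9.2 0.085
scene lid 209 [262. 209.] [622.  53.] [46. 52.] 6.8 0.085
side table z 0.001009646223706806 0.004598236792709784
side blue 36 [240. 213.] min [0.645 0.029 0.083] max [0.66  0.07  0.091] med [0.651 0.05  0.087]
side blue 31 [239. 222.] min [0.656 0.032 0.013] max [0.662 0.061 0.059] med [0.659 0.047 0.039]
side green 29 [216. 196.] min [ 0.662 -0.09   0.082] max [ 0.675 -0.042  0.09 ] med [ 0.669 -0.067  0.086]
side red 30 [205. 134.] min [ 0.5   -0.376  0.088] max [ 0.517 -0.325  0.096] med [ 0.509 -0.353  0.093]
side lid 94 [212. 132.] [ 486. -348.] [59. 54.] 75.2 0.091
side lid 148 [221. 190.] [640. -75.] [41. 59.] 10.8 0.086
side lid 99 [245. 208.] [621.  47.] [41. 46.] 4.9 0.086
```

View pics/top.png

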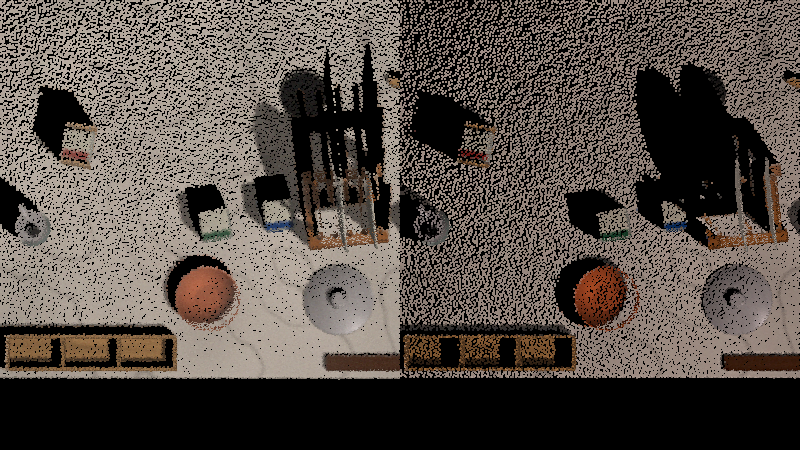

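Top map (500 px/m, right=+y, down=+x): green lid at (215,220), blue (275,213), stand and red (78,145), rack (345,205). Rough row yaw is +7° and stand yaw about -9°. I'll fly over the row at a safe height and measure it with the wrist camera.

arm_command(
  targets=[
    [0, 0, 60, 0, 0, 0],
    [0, 0, 120, 0, 0, 0],
    [0, 0, 180, 0, 0, 0],
    [20, -40, 200, 0, 0, -8],
    [45, -90, 200, 0, 0, -14],
    [70, -140, 200, 0, 0, -20],
    [95, -190, 200, 0, 0, -26],
    [120, -240, 200, 0, 0, -32],
  ],
  gripper=1,
)

```text
time: 1.15
tool_pos: [0.4096, 0.3682, 0.4185]
tcp_rot: [1.512, 2.754, -0.0]
contact_force: [0.6, 0.6, 0.2]
width: 0.0926
```

arm_command(
  targets=[
    [28, -56, 0, 0, 0, -4],
    [56, -112, 0, 0, 0, -8],
    [84, -168, 0, 0, 0, -12],
    [112, -224, 0, 0, 0, -16],
    [140, -280, 0, 0, 0, -20],
    [168, -336, 0, 0, 0, -24],
    [200, -400, 0, 0, 0, -28],
    [224, -448, 0, 0, 0, -30],
  ],
)

```text
time: 2.15
tool_pos: [0.6334, -0.0794, 0.4185]
tcp_rot: [-2.172, -2.27, -0.0]
contact_force: [1.0, 0.5, 0.3]
width: 0.0929
```

arm_command(
  targets=[
    [0, 0, 0, 0, 0, 0],
    [0, 0, 0, 0, 0, 0],
  ],
)

```text
time: 2.4
tool_pos: [0.6328, -0.0772, 0.4183]
tcp_rot: [-2.17, -2.271, 0.0]
contact_force: [-0.1, -0.1, 0.1]
width: 0.0929
```

```bash
python3 - <<'E'
from h import *
s=bot.state();print(s['time'],s['tool_pos'],s['tcp_rot'],s['joints'])
im,d,K,T=grab("wrist"); np.savez("/tmp/w1",im=im,d=d,K=K,T=T); save("w1",cv2.resize(im,(800,600)))
P=cloud(d,K,T);t=(d>0)&(abs(P[...,2])<.02);print(np.median(P[t][:,2]),P[t][:,2].std(),np.linalg.inv(T)[:3,3])
E
```

```text
2.4 [ 0.63277061 -0.0772388   0.41834405] [-2.16966225e+00 -2.27110648e+00  3.33837848e-04] [-1.61574457e-01  5.21406372e-02  1.18860731e+00  2.18622140e-04
  1.90152224e+00 -2.07183276e-01]
0.00015081802720762205 0.0028461182355739535 [0.63044422 0.00718731 0.58458994]
```

View pics/w1.png

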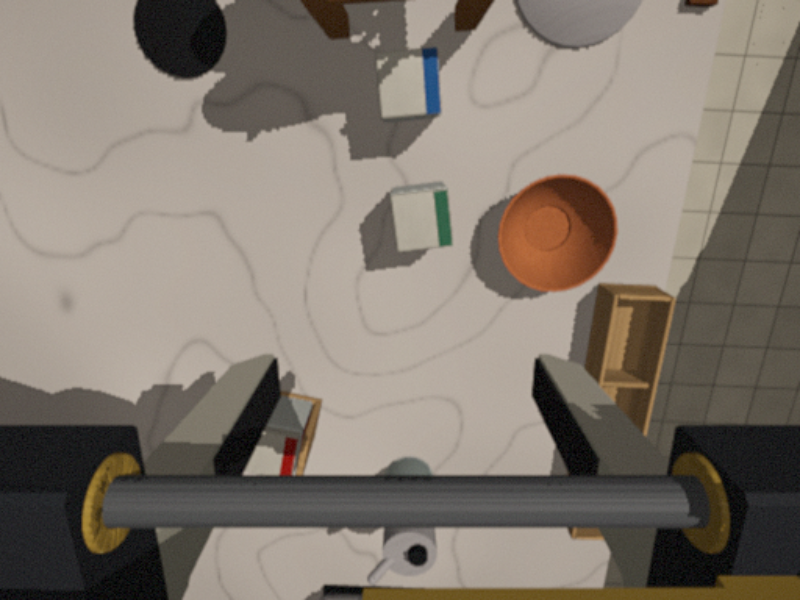

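Wrist view (800x600): blue lid at (408,83) and green lid at (420,218), both with bands to the right (+x). The front legs of the rack are at (325,15) and (475,12), and the bowl is at (558,232). Now I'll measure the lids and the rack.

```bash
cat >> h.py <<'E'
def ray(uv,K,T,z):
    uv=np.atleast_2d(uv).astype(float); Ti=np.linalg.inv(T); D=np.c_[(uv[:,0]-K[0,2])/K[0,0],(uv[:,1]-K[1,2])/K[1,1],np.ones(len(uv))]@Ti[:3,:3].T
    c=Ti[:3,3]; return c+D*((z-c[2])/D[:,2])[:,None]
def rects(im,d,K,T,zlo,zhi,z,box,minpx=60):
    P=cloud(d,K,T); x0,x1,y0,y1=box
    m=(d>0)&(P[...,2]>zlo)&(P[...,2]<zhi)&(P[...,0]>x0)&(P[...,0]<x1)&(P[...,1]>y0)&(P[...,1]<y1)
    m=m.astype(np.uint8)
    out=[]
    for c in cv2.findContours(m,cv2.RETR_EXTERNAL,cv2.CHAIN_APPROX_NONE)[0]:
        if cv2.contourArea(c)<minpx: continue
        c=cv2.convexHull(c); w=ray(c[:,0],K,T,z)[:,:2]
        r=cv2.minAreaRect((w*1000).astype(np.float32)); a=r[2]%90; a=a-90 if a>45 else a
        out.append((np.round(r[0],1),np.round(r[1],1),round(a,1)))
    return out
E
python3 - <<'E'
from h import *
L=lambda n:[np.load("/tmp/%s.npz"%n)[k] for k in("im","d","K","T")]
for n in("w1","scene","side"):
    im,d,K,T=L(n)
    print(n,"lids",rects(im,d,K,T,.077,.094,.085,(.55,.72,-.15,.1)))
    P=cloud(d,K,T); hsv=cv2.cvtColor(im,cv2.COLOR_RGB2HSV).astype(int)
    br=(d>0)&(hsv[...,0]<15)&(hsv[...,1]>110)&(P[...,0]>.4)&(P[...,0]<.78)&(P[...,1]>.07)&(P[...,1]<.35)
    for lo,hi in((.01,.13),(.135,.175),(.175,.3)):
        q=P[br&(P[...,2]>lo)&(P[...,2]<hi)]
        if len(q)>20: r=cv2.minAreaRect((q[:,:2]*1000).astype(np.float32)); print(" ",lo,len(q),np.round(r[0]),np.round(r[1]),round(r[2],1), "z95",np.percentile(q[:,2],95).round(3), "box",cv2.boxPoints(r).round().tolist())
E
```

```text
w1 lids [(array([649.8, -70.2]), array([57.6, 58. ]), 9.6), (array([630.6,  56.1]), array([57.7, 57.9]), 7.4)]
  0.01 391 [620. 120.] [150.  19.] 6.0 z95 0.124 box [[545.0, 122.0], [547.0, 103.0], [696.0, 119.0], [694.0, 138.0]]
  0.135 88 [577. 106.] [62.  2.] 5.5 z95 0.159 box [[546.0, 104.0], [546.0, 102.0], [608.0, 108.0], [608.0, 110.0]]
scene lids [(array([631.5,  56.1]), array([61.9, 58. ]), 7.8), (array([650.3, -70.4]), array([61.5, 58.5]), 9.1)]
  0.01 557 [624. 230.] [246. 159.] 87.2 z95 0.122 box [[538.0, 111.0], [697.0, 104.0], [709.0, 349.0], [550.0, 357.0]]
  0.135 1119 [613. 189.] [159. 159.] 5.6 z95 0.164 box [[526.0, 260.0], [541.0, 103.0], [699.0, 118.0], [684.0, 276.0]]
  0.175 349 [618. 193.] [125. 133.] 3.2 z95 0.244 box [[552.0, 256.0], [560.0, 123.0], [684.0, 130.0], [677.0, 263.0]]
side lids [(array([631.2,  48.2]), array([61.1, 45.3]), 7.1), (array([649.3, -71.9]), array([60.8, 63.7]), 11.0)]
  0.01 943 [618. 231.] [177. 237.] 0.0 z95 0.117 box [[530.0, 350.0], [530.0, 112.0], [707.0, 113.0], [707.0, 350.0]]
  0.135 755 [613. 187.] [152. 160.] 6.1 z95 0.164 box [[529.0, 259.0], [546.0, 100.0], [698.0, 116.0], [680.0, 275.0]]
  0.175 206 [612. 192.] [115. 129.] 5.4 z95 0.244 box [[549.0, 251.0], [561.0, 122.0], [675.0, 133.0], [663.0, 262.0]]
```

arm_command(
  targets=[
    [-15, -30, 0, 0, 0, -10],
    [-30, -60, 0, 0, 0, -20],
    [-50, -90, 0, 0, 0, -30],
    [-70, -120, 0, 0, 0, -40],
    [-90, -150, 0, 0, 0, -50],
    [-110, -190, 0, 0, 0, -60],
    [-130, -230, -20, 0, 0, -70],
    [-150, -270, -40, 0, 0, -80],
  ],
)

```text
time: 3.45
tool_pos: [0.4823, -0.347, 0.379]
tcp_rot: [3.122, 0.34, 0.002]
contact_force: [0.6, 0.3, -0.3]
width: 0.0929
```

arm_command(
  targets=[
    [0, 0, -40, 0, 0, -10],
    [0, 0, -80, 0, 0, -20],
    [0, 0, -110, 0, 0, -22],
    [0, 0, -120, 0, 0, -22],
    [0, 0, -120, 0, 0, -22],
  ],
)

```text
time: 4.08
tool_pos: [0.4831, -0.3466, 0.2593]
tcp_rot: [3.131, -0.253, 0.001]
contact_force: [0.7, -0.2, 0.8]
width: 0.0929
```

```bash
python3 - <<'E'
from h import *
s=bot.state();print(s['time'],s['tool_pos'],s['tcp_rot'],s['joints'])
a=2*np.degrees(np.arctan2(s['tcp_rot'][1],s['tcp_rot'][0]))-90;print("jaw",a%360)
im,d,K,T=grab("wrist"); np.savez("/tmp/w2",im=im,d=d,K=K,T=T); save("w2",im)
P=cloud(d,K,T)
for lo,hi,z in((.08,.0935,.091),(.08,.11,.094)): print(rects(im,d,K,T,lo,hi,z,(.4,.58,-.42,-.27)))
hsv=cv2.cvtColor(im,cv2.COLOR_RGB2HSV).astype(int);h=hsv[...,0];b=(P[...,0]>.4)&(P[...,0]<.58)&(P[...,1]>-.42)&(P[...,1]<-.27)&(P[...,2]>.07)
red=b&((h<5)|(h>172))&(hsv[...,1]>140)
wh=b&(hsv[...,1]<60)&(hsv[...,2]>90)
wood=b&(h>8)&(h<25)&(hsv[...,1]>70)
for nm,m,z in(("red",red,.091),("lid",red|wh,.091),("wood",wood,.096)):
    m=cv2.morphologyEx(m.astype(np.uint8),cv2.MORPH_OPEN,np.ones((3,3)))
    for c in cv2.findContours(m,0,2)[0]:
        if cv2.contourArea(c)<60: continue
        r=cv2.minAreaRect((ray(c[:,0],K,T,z)[:,:2]*1000).astype(np.float32));print(nm,cv2.contourArea(c),np.round(r[0],1),np.round(r[1],1),round(r[2],1))
E
```

```text
4.075 [ 0.48309069 -0.34663563  0.25934195] [ 3.13112934e+00 -2.53345615e-01  7.32087445e-04] [-6.65332463e-01 -6.70066382e-02  1.56260638e+00  6.50859933e-05
  1.64547695e+00  1.06694077e+00]
jaw 260.7483338397987
[(array([ 458.3, -338.8]), array([58.5,  5.1]), -10.5), (array([ 490.6, -347.5]), array([57. , 58.6]), -10.7)]
[(array([ 455.3, -338.8]), array([59.2, 12.7]), -11.2), (array([ 491.3, -347.6]), array([56.5, 58.1]), -10.7), (array([ 526.8, -351.7]), array([59.8,  9.6]), -10.5)]
red 556.0 [ 510.2 -351.1] [54.8 12.6] 79.4
lid 242.5 [ 311.1 -159.9] [111.5   6.1] 80.8
lid 302.5 [ 295.5 -491.9] [47.6 13. ] 80.8
lid 847.0 [ 373.3 -454.1] [74.7 26.9] 33.2
lid 584.0 [ 418.3 -201.9] [19.4 75. ] 21.4
lid 1881.0 [ 482.5 -345.7] [57.4 40. ] 80.7
lid 580.5 [ 511.8 -351.2] [55.3 17. ] 76.6
wood 2327.0 [ 185.3 -447.5] [371.8  25.4] 80.8
wood 1143.5 [ 254.8 -547.7] [105.4  39.3] 8.2
wood 1100.5 [330.9 -79.7] [ 37.9 104.5] 62.0
wood 562.5 [ 457.5 -338.6] [57.9 12.6] 80.7
wood 521.0 [ 527.6 -351.9] [59.4 10.3] 79.4
```

View pics/w2.png

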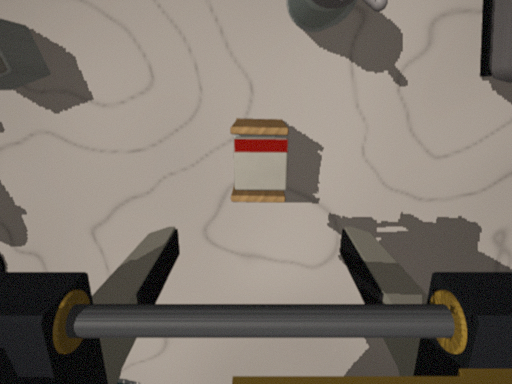

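w2 (512x384) shows the red lid at (260,165) between the boards, with both open sides free. The tin centre is about (491.5,-346.5) mm at yaw -10°. Descend and grip.

arm_command(
  targets=[
    [8, 0, -30, 0, 0, -1],
    [8, 0, -80, 0, 0, -1],
    [8, 0, -120, 0, 0, -1],
    [8, 0, -150, 0, 0, -1],
    [8, 0, -175, 0, 0, -1],
    [8, 0, -195, 0, 0, -1],
    [8, 0, -208, 0, 0, -1],
    [8, 0, -208, 0, 0, -1],
  ],
)

```text
time: 5.12
tool_pos: [0.4908, -0.3472, 0.0504]
tcp_rot: [-3.128, 0.284, 0.001]
contact_force: [-0.7, -0.5, 0.8]
width: 0.0928
```

arm_command(
  targets=[
    [0, 0, 0, 0, 0, 0],
    [0, 0, 0, 0, 0, 0],
    [0, 0, 0, 0, 0, 0],
    [0, 0, 0, 0, 0, 0],
  ],
  gripper=-1,
  force=25,
)

```text
time: 5.62
tool_pos: [0.4909, -0.3475, 0.051]
tcp_rot: [3.128, -0.284, 0.001]
contact_force: [-0.9, -0.3, 2.3]
width: 0.0597
```

arm_command(
  targets=[
    [0, 0, 20, 0, 0, 0],
    [0, 0, 50, 0, 0, 0],
    [0, 0, 90, 0, 0, 0],
    [0, 0, 120, 0, 0, 0],
    [0, 30, 130, 0, 0, 4],
    [10, 80, 130, 0, 0, 10],
    [20, 130, 130, 0, 0, 16],
    [29, 167, 130, 0, 0, 19],
  ],
)

```text
time: 6.62
tool_pos: [0.5199, -0.1785, 0.1821]
tcp_rot: [3.132, 0.241, 0.002]
contact_force: [0.9, -0.3, -2.2]
width: 0.06
```

arm_command(
  targets=[
    [0, 0, -20, 0, 0, 0],
    [0, 0, -60, 0, 0, 0],
    [0, 0, -95, 0, 0, 0],
    [0, 0, -118, 0, 0, 0],
    [0, 0, -128, 0, 0, 0],
    [0, 0, -134, 0, 0, 0],
    [0, 0, -134, 0, 0, 0],
  ],
)

```text
time: 7.5
tool_pos: [0.52, -0.1806, 0.0471]
tcp_rot: [3.133, 0.236, 0.001]
contact_force: [-0.6, 0.0, -2.6]
width: 0.0598
```

```bash
python3 -c "
from h import *
s=bot.state();print(s['time'],s['tool_pos'],s['tcp_rot'],s['width'],s['contact_force'],s['joints'])
im,d,K,T=grab('scene');print(rects(im,d,K,T,.077,.094,.085,(.3,.72,-.3,.1)));save('s3',im[120:260,80:330])
P=cloud(d,K,T)
"
```

```text
7.5 [ 0.51998294 -0.18055395  0.04710409] [3.13252057e+00 2.35893882e-01 6.11920208e-04] 0.059838765389191646 [-0.61390725  0.01116507 -2.59746297] [-3.80543024e-01 -5.44372615e-02  1.90088771e+00 -1.08855715e-05
  1.29470321e+00  1.03993037e+00]
[(array([631.3,  56. ]), array([61.2, 58. ]), 7.3), (array([650.9, -70.4]), array([61.9, 58.7]), 10.1), (array([ 528.4, -178.3]), array([44.4, 93.5]), 7.6)]
```

arm_command(
  targets=[
    [0, 0, -1, 0, 0, 0],
    [0, 0, -2, 0, 0, 0],
    [0, 0, -2, 0, 0, 0],
  ],
)

```text
time: 7.92
tool_pos: [0.52, -0.1804, 0.045]
tcp_rot: [3.132, 0.236, 0.001]
contact_force: [-0.2, -1.2, 0.4]
width: 0.0598
```

arm_command(
  targets=[
    [0, 0, 0, 0, 0, 0],
    [0, 0, 0, 0, 0, 0],
    [0, 0, 0, 0, 0, 0],
    [0, 0, 0, 0, 0, 0],
    [0, 0, 0, 0, 0, 0],
  ],
  gripper=1,
)

```text
time: 8.55
tool_pos: [0.5198, -0.1803, 0.0446]
tcp_rot: [3.133, 0.236, -0.0]
contact_force: [0.0, 0.7, 0.1]
width: 0.0931
```

arm_command(
  targets=[
    [0, 0, 20, 0, 0, 0],
    [0, 0, 50, 0, 0, 0],
    [0, 0, 80, 0, 0, 5],
    [0, 0, 110, 0, 0, 15],
    [0, 0, 120, 0, 0, 25],
    [0, 0, 120, 0, 0, 35],
    [0, 0, 120, 0, 0, 45],
    [0, 0, 120, 0, 0, 50],
  ],
)

```text
time: 9.55
tool_pos: [0.5199, -0.1803, 0.1663]
tcp_rot: [2.735, 1.544, 0.001]
contact_force: [-0.1, -0.1, -0.1]
width: 0.0929
```

arm_command(
  targets=[
    [0, 0, 0, 0, 0, 10],
    [0, 0, 0, 0, 0, 20],
    [0, 0, 0, 0, 0, 30],
    [0, 0, 0, 0, 0, 40],
    [0, 0, 0, 0, 0, 40],
    [0, 0, 0, 0, 0, 40],
  ],
)

```text
time: 10.3
tool_pos: [0.5199, -0.1803, 0.1654]
tcp_rot: [2.052, 2.378, 0.0]
contact_force: [0.2, 0.2, -0.5]
width: 0.0928
```

```bash
python3 -c "
from h import *
s=bot.state();print(s['time'],s['tool_pos'],s['width']);r=s['tcp_rot'];print('jaw',2*np.degrees(np.arctan2(r[1],r[0]))-90)
for n in('scene','wrist'):
  im,d,K,T=grab(n);print(n,rects(im,d,K,T,.075,.094,.085,(.3,.72,-.3,.1)));save('4'+n,im)
"
```

```text
10.3 [ 0.51991998 -0.18030478  0.16539856] 0.09282117986884843
jaw 8.399699084013989
scene [(array([632. ,  56.2]), array([62.9, 58. ]), 7.8), (array([651. , -70.4]), array([62.3, 58.7]), 10.1), (array([ 521.2, -178. ]), array([64.7, 59.3]), 9.7)]
wrist [(array([ 518.8, -178.3]), array([57.6, 59. ]), 8.4), (array([647.5, -71.6]), array([62.2, 57.3]), 9.7)]
```

View pics/4wrist.png

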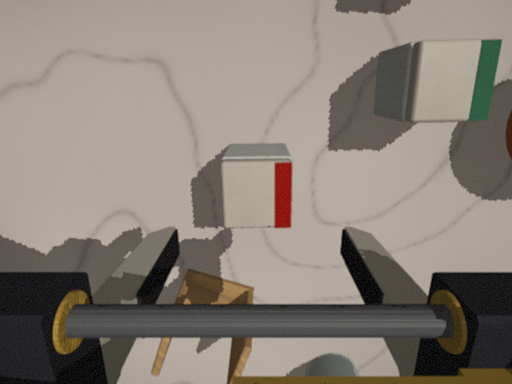

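Image 4wrist (512x384): the red tin stands free and upright at (257,190) with its band on the right, square to the jaws. Regrip across the panel faces.

arm_command(
  targets=[
    [0, 2, -30, 0, 0, 0],
    [0, 2, -70, 0, 0, 0],
    [0, 2, -95, 0, 0, 0],
    [0, 2, -110, 0, 0, 0],
    [0, 2, -115, 0, 0, 0],
    [0, 2, -115, 0, 0, 0],
  ],
)

```text
time: 11.15
tool_pos: [0.5201, -0.1784, 0.0502]
tcp_rot: [2.048, 2.381, 0.0]
contact_force: [0.0, -0.2, -0.4]
width: 0.093
```

arm_command(
  targets=[
    [0, 0, 0, 0, 0, 0],
    [0, 0, 0, 0, 0, 0],
    [0, 0, 0, 0, 0, 0],
    [0, 0, 0, 0, 0, 0],
  ],
  gripper=-1,
)

```text
time: 11.65
tool_pos: [0.5197, -0.1783, 0.0498]
tcp_rot: [-2.048, -2.382, 0.0]
contact_force: [-2.7, -0.6, 3.4]
width: 0.0599
```

arm_command(
  targets=[
    [0, 0, 30, 0, 0, 0],
    [0, 0, 80, 0, 0, 0],
    [0, 0, 120, 0, 0, 0],
    [20, 30, 135, 0, 0, 0],
    [50, 70, 135, 0, 0, 0],
    [80, 120, 135, 0, 0, 0],
    [120, 171, 135, 0, 0, 0],
    [120, 171, 135, 0, 0, 0],
  ],
)

```text
time: 12.65
tool_pos: [0.6411, -0.0042, 0.1835]
tcp_rot: [-2.043, -2.385, 0.001]
contact_force: [-0.9, -0.5, -1.6]
width: 0.0601
```

```bash
python3 -c "
from h import *
s=bot.state();print(s['time'],s['tool_pos'],s['width'],s['contact_force']);r=s['tcp_rot'];print('jaw',2*np.degrees(np.arctan2(r[1],r[0]))-90)
z=s['tool_pos'][2]
for n in('scene','wrist'):
  im,d,K,T=grab(n);np.savez('/tmp/w5'+n,im=im,d=d,K=K,T=T);print(n,rects(im,d,K,T,.075,.094,.085,(.5,.72,-.3,.1)),'held',rects(im,d,K,T,.19,.24,z+.034,(.5,.72,-.1,.1)));save('5'+n,im)
"
```

```text
12.65 [ 0.64105528 -0.00420787  0.18349366] 0.06010577097141689 [-0.86728455 -0.50702837 -1.63282428]
jaw -351.17770218959106
scene [(array([632. ,  56.2]), array([63.1, 58. ]), 7.8), (array([651.3, -70.5]), array([62.1, 58.6]), 11.0)] held []
wrist [(array([630.5,  56.5]), array([57.4, 57.4]), 7.5)] held [(array([640.1,   5.8]), array([106.5,  53.7]), 8.8)]
```

View pics/5wrist.png

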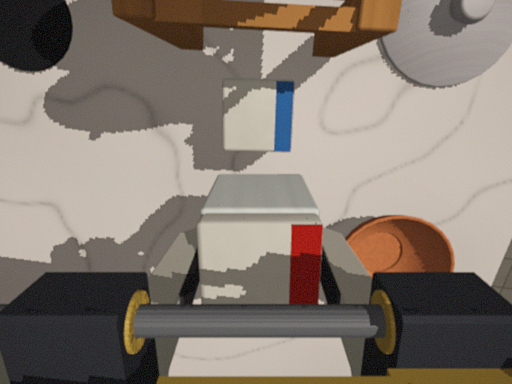

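Image 5wrist (512x384): red is held with its band on the right. Blue lid is at (258,116), and the rack mouth is at the top. Settle, then fine-align.

arm_command(
  targets=[
    [0, 0, 0, 0, 0, 0],
    [0, 0, 0, 0, 0, 0],
    [0, 0, 0, 0, 0, 0],
  ],
)

```text
time: 13.12
tool_pos: [0.6396, -0.008, 0.1849]
tcp_rot: [2.049, 2.381, 0.0]
contact_force: [0.1, -0.7, -1.4]
width: 0.0597
```

```bash
python3 -c "
from h import *
s=bot.state();print(s['time'],s['tool_pos']);r=s['tcp_rot'];print('jaw',2*np.degrees(np.arctan2(r[1],r[0]))-90)
"
```

```text
13.125 [ 0.63960109 -0.00797315  0.18490064]
jaw 8.576789224421631
```

arm_command(
  targets=[
    [1, 1, -10, 0, 0, 0],
    [1, 1, -35, 0, 0, 0],
    [1, 1, -50, 0, 0, 0],
    [1, 1, -65, 0, 0, 0],
    [1, 1, -80, 0, 0, 0],
    [1, 1, -95, 0, 0, 0],
    [1, 1, -105, 0, 0, 0],
    [1, 1, -115, 0, 0, 0],
  ],
)

```text
time: 14.12
tool_pos: [0.6409, -0.0063, 0.0692]
tcp_rot: [2.048, 2.382, 0.0]
contact_force: [-0.4, -0.0, -1.6]
width: 0.0596
```

arm_command(
  targets=[
    [0, 0, -8, 0, 0, 0],
    [0, 0, -14, 0, 0, 0],
    [0, 0, -18, 0, 0, 0],
    [0, 0, -19, 0, 0, 0],
    [0, 0, -20, 0, 0, 0],
    [0, 0, -20, 0, 0, 0],
  ],
)

```text
time: 14.88
tool_pos: [0.641, -0.0063, 0.0499]
tcp_rot: [2.048, 2.382, 0.0]
contact_force: [-0.1, 0.5, -2.9]
width: 0.0598
```

arm_command(
  targets=[
    [0, 0, -0.5, 0, 0, 0],
    [0, 0, -1, 0, 0, 0],
    [0, 0, -1, 0, 0, 0],
  ],
)

```text
time: 15.25
tool_pos: [0.641, -0.0063, 0.0498]
tcp_rot: [2.048, 2.382, 0.0]
contact_force: [-5.3, -0.3, 8.5]
width: 0.0592
```

Contact is made. Open, rise and check the row and rack.

arm_command(
  targets=[
    [0, 0, 0.5, 0, 0, 0],
    [0, 0, 0.5, 0, 0, 0],
    [0, 0, 0.5, 0, 0, 0],
    [0, 0, 0.5, 0, 0, 0],
    [0, 0, 0.5, 0, 0, 0],
  ],
  gripper=1,
)

```text
time: 15.88
tool_pos: [0.6408, -0.0063, 0.0491]
tcp_rot: [-2.048, -2.382, 0.0]
contact_force: [0.6, 0.6, 1.2]
width: 0.0927
```

arm_command(
  targets=[
    [0, 0, 20, 0, 0, 0],
    [0, 0, 60, 0, 0, 0],
    [0, 0, 110, 0, 0, 0],
    [0, -10, 160, 0, 0, 0],
    [0, -30, 210, 0, 0, 0],
    [0, -60, 260, 0, 0, 0],
    [0, -80, 300, 0, 0, 0],
    [0, -80, 300, 0, 0, 0],
  ],
)

```text
time: 16.88
tool_pos: [0.6409, -0.0876, 0.3543]
tcp_rot: [2.046, 2.377, 0.005]
contact_force: [-0.5, -0.2, 0.2]
width: 0.093
```

```bash
cat > chk.py <<'E'
from h import *
import sys
tag=sys.argv[1]
s=bot.state();print(s['time'],s['tool_pos'],s['width'],s['contact_force']);r=s['tcp_rot'];print('jaw',2*np.degrees(np.arctan2(r[1],r[0]))-90)
for n in('scene','wrist'):
  im,d,K,T=grab(n);np.savez('/tmp/%s%s'%(tag,n),im=im,d=d,K=K,T=T);save(tag+n,im)
  P=cloud(d,K,T);hsv=cv2.cvtColor(im,cv2.COLOR_RGB2HSV).astype(int);h=hsv[...,0]
  box=(P[...,0]>.5)&(P[...,0]<.75)&(P[...,1]>-.2)&(P[...,1]<.25)&(P[...,2]>.076)&(P[...,2]<.094)
  for nm,m in(("blue",(h>100)&(h<125)),("red",(h<5)|(h>172)),("green",(h>65)&(h<95))):
    m=box&m&(hsv[...,1]>110)
    if m.sum()>10:
      v,u=np.nonzero(m); q=cv2.minAreaRect((ray(np.c_[u,v],K,T,.085)[:,:2]*1000).astype(np.float32)); print(n,nm,"band",np.round(q[0],1),np.round(q[1],1),round(q[2],1))
  print(n,"lids",rects(im,d,K,T,.075,.094,.085,(.5,.72,-.3,.25)))
E
python3 chk.py c6
python3 - <<'E'
from h import *
z=np.load("/tmp/c6wrist.npz");im,d,K,T=[z[k] for k in("im","d","K","T")]
P=cloud(d,K,T);hsv=cv2.cvtColor(im,cv2.COLOR_RGB2HSV).astype(int)
br=(d>0)&(hsv[...,0]<15)&(hsv[...,1]>110)&(P[...,0]>.48)&(P[...,0]<.74)&(P[...,1]>.07)&(P[...,1]<.35)
for lo,hi in((.005,.05),(.05,.1),(.1,.135),(.135,.18)):
    m=br&(P[...,2]>lo)&(P[...,2]<hi); q=P[m][:,:2]*1000
    if len(q)<10: continue
    r=cv2.minAreaRect(q.astype(np.float32)); print(lo,len(q),np.round(r[0],1),np.round(r[1],1),round(r[2],1),q.min(0).round(),q.max(0).round())
    for sd in(q[:,0]<620,q[:,0]>=620):
        if sd.sum()>5: print("   ",sd.sum(),q[sd].min(0).round(1),q[sd].max(0).round(1))
E
```

```text
16.875 [ 0.64094335 -0.08755259  0.35434114] 0.092997552791146 [-0.52834391 -0.18706161  0.22938295]
jaw 8.542928408147233
scene blue band [649.8  56.8] [ 9.6 49.4] 7.4
scene red band [661.9  -4.4] [12.5 55.3] 9.3
scene lids [(array([631.9,  56.4]), array([62.5, 58.1]), 7.3), (array([643.9,  -7.4]), array([62.2, 58.2]), 8.5), (array([651. , -70.4]), array([62.2, 58.7]), 10.0)]
wrist blue band [651.7  59.2] [12.3 55.5] 7.4
wrist red band [664.2  -4.1] [12.8 54.9] 9.6
wrist green band [670.3 -66.4] [ 9.7 51.6] 9.9
wrist lids [(array([649.6, -70.1]), array([57.2, 58.3]), 10.0), (array([642.8,  -7.5]), array([57.6, 57.2]), 8.5), (array([631.1,  55.9]), array([56.7, 58.1]), 7.7)]
0.005 92 [621.3 113.8] [148.7   5.8] 5.8 [548. 104.] [696. 122.]
    16 [547.6 104.1] [566.8 107.4]
    76 [676.  116.9] [695.5 122.3]
```

View pics/c6wrist.png

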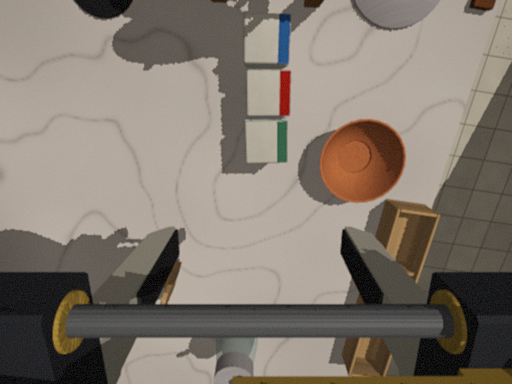

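c6wrist (512x384): blue, red and green lids at (267,40), (269,92), (266,141), all bands to the right. Step 2 looks met. Lane yaw is 5.8°, and red and green sit about 10 mm to +x of the lane line. I'll centre and square red, then green, with a gentle squeeze at lane yaw.

arm_command(
  targets=[
    [-2, 30, -60, 0, 0, -2.7],
    [-4, 60, -120, 0, 0, -2.7],
    [-6, 80, -170, 0, 0, -2.7],
    [-6, 80, -220, 0, 0, -2.7],
    [-6, 80, -255, 0, 0, -2.7],
    [-6, 80, -280, 0, 0, -2.7],
    [-6, 80, -298, 0, 0, -2.7],
    [-6, 80, -304, 0, 0, -2.7],
  ],
)

```text
time: 17.98
tool_pos: [0.6342, -0.006, 0.0439]
tcp_rot: [-2.102, -2.333, 0.002]
contact_force: [-0.4, 0.3, 0.3]
width: 0.0931
```

arm_command(
  targets=[
    [0, 0, 0, 0, 0, 0],
    [0, 0, 0, 0, 0, 0],
    [0, 0, 0, 0, 0, 0],
    [0, 0, 0, 0, 0, 0],
    [0, 0, 0, 0, 0, 0],
  ],
  gripper=-1,
  force=10,
)

```text
time: 18.6
tool_pos: [0.6355, -0.0063, 0.0461]
tcp_rot: [2.103, 2.332, 0.002]
contact_force: [3.1, 1.1, 5.7]
width: 0.0605
```

arm_command(
  targets=[
    [0, 0, 0, 0, 0, 0],
    [0, 0, 0, 0, 0, 0],
    [0, 0, 0, 0, 0, 0],
    [0, 0, 0, 0, 0, 0],
    [0, 0, 0, 0, 0, 0],
  ],
  gripper=1,
)

```text
time: 19.23
tool_pos: [0.6348, -0.0063, 0.0451]
tcp_rot: [-2.103, -2.333, 0.0]
contact_force: [0.8, -0.6, -0.3]
width: 0.0926
```

arm_command(
  targets=[
    [0, 0, 25, 0, 0, 0],
    [0, 0, 60, 0, 0, 0],
    [1, -10, 75, 0, 0, 0],
    [4, -40, 75, 0, 0, 0],
    [7, -62, 70, 0, 0, 0],
    [7, -62, 40, 0, 0, 0],
    [7, -62, 10, 0, 0, 0],
    [7, -62, 0, 0, 0, 0],
  ],
)

```text
time: 20.23
tool_pos: [0.6406, -0.0688, 0.0423]
tcp_rot: [-2.102, -2.33, 0.003]
contact_force: [0.8, -0.4, -0.4]
width: 0.0926
```

arm_command(
  targets=[
    [0, 0, 0, 0, 0, 0],
    [0, 0, 0, 0, 0, 0],
    [0, 0, 0, 0, 0, 0],
    [0, 0, 0, 0, 0, 0],
    [0, 0, 0, 0, 0, 0],
  ],
  gripper=-1,
)

```text
time: 20.85
tool_pos: [0.6427, -0.0683, 0.0463]
tcp_rot: [2.102, 2.332, 0.002]
contact_force: [3.8, -0.0, 6.0]
width: 0.0606
```

arm_command(
  targets=[
    [0, 0, 0, 0, 0, 0],
    [0, 0, 0, 0, 0, 0],
    [0, 0, 0, 0, 0, 0],
    [0, 0, 0, 0, 0, 0],
    [0, 0, 0, 0, 0, 0],
  ],
  gripper=1,
)

```text
time: 21.48
tool_pos: [0.6418, -0.0683, 0.0451]
tcp_rot: [-2.103, -2.333, 0.0]
contact_force: [-0.2, -0.3, -0.0]
width: 0.093
```

arm_command(
  targets=[
    [0, 0, 25, 0, 0, 0],
    [0, 0, 60, 0, 0, 0],
    [0, -5, 100, 0, 0, 0],
    [3, -30, 130, 0, 0, 0],
    [5, -55, 130, 0, 0, 0],
    [5, -55, 130, 0, 0, 0],
  ],
)

```text
time: 22.22
tool_pos: [0.6466, -0.1248, 0.1741]
tcp_rot: [-2.105, -2.331, 0.001]
contact_force: [-0.2, -0.7, -0.9]
width: 0.0927
```

```bash
python3 chk.py c7
```

```text
22.225 [ 0.64656748 -0.12478824  0.17408998] 0.092736490826949 [-0.21201922 -0.69073866 -0.9103687 ]
jaw -354.16963494941706
scene blue band [649.6  58.2] [ 9.6 52.2] 7.4
scene red band [656.6  -5.8] [12.9 55.5] 7.4
scene lids [(array([632.3,  56.3]), array([63.4, 58.4]), 7.3), (array([638.7,  -7.5]), array([62.7, 58.1]), 7.5), (array([646.3, -70.3]), array([63. , 58.7]), 9.1)]
wrist red band [658.2  -5.2] [13.  55.3] 7.9
wrist green band [665.6 -67.9] [12.  53.8] 9.2
wrist lids [(array([644.9, -71. ]), array([57.3, 57.4]), 9.3), (array([637.2,  -8.2]), array([56.9, 57.4]), 8.1)]
```

The row is now collinear and parallel to the lane at about +4.5 mm, within tolerance. I'll set the fingers about 25 mm apart as a wide flat pusher, lower them behind green, and start pushing.

arm_command(
  targets=[
    [1, -8, -20, 0, 0, 0],
    [1, -8, -60, 0, 0, 0],
    [1, -8, -100, 0, 0, 0],
    [1, -8, -130, 0, 0, 0],
    [1, -8, -148, 0, 0, 0],
    [1, -8, -152, 0, 0, 0],
    [1, -8, -152, 0, 0, 0],
  ],
  gripper=-0.46,
)

```text
time: 23.2
tool_pos: [0.6482, -0.1313, 0.0237]
tcp_rot: [2.103, 2.333, 0.001]
contact_force: [0.2, 1.1, -0.0]
width: 0.0283
```

arm_command(
  targets=[
    [-0.5, 5, 0, 0, 0, 0],
    [-1, 10, 0, 0, 0, 0],
    [-1.5, 15, 0, 0, 0, 0],
    [-2, 20, 0, 0, 0, 0],
    [-2.4, 24, 0, 0, 0, 0],
    [-2.8, 28, 0, 0, 0, 0],
    [-3.2, 32, 0, 0, 0, 0],
    [-3.6, 36, 0, 0, 0, 0],
  ],
)

```text
time: 24.2
tool_pos: [0.6444, -0.0956, 0.0234]
tcp_rot: [2.103, 2.332, -0.0]
contact_force: [0.8, -6.1, 0.9]
width: 0.0249
```

```bash
python3 chk.py c8
```

```text
24.2 [ 0.64441248 -0.09555256  0.02335998] 0.02489962835357534 [ 0.76716068 -6.12818346  0.94124898]
jaw 5.914984104628232
scene blue band [650.2  64.1] [ 9.5 51.5] 4.5
scene red band [656.5   5.8] [12.8 54.7] 5.7
scene lids [(array([638.4,  10.2]), array([ 63.7, 166. ]), 6.7)]
wrist red band [659.4  -2.6] [13.9 37. ] 5.8
wrist green band [661.4 -58.8] [69.8 33.7] 68.1
wrist lids [(array([645.2, -56.9]), array([56.5, 64.8]), 5.9), (array([638.3,  -5. ]), array([56.5, 37.3]), 5.9)]
```

View pics/c8wrist.png

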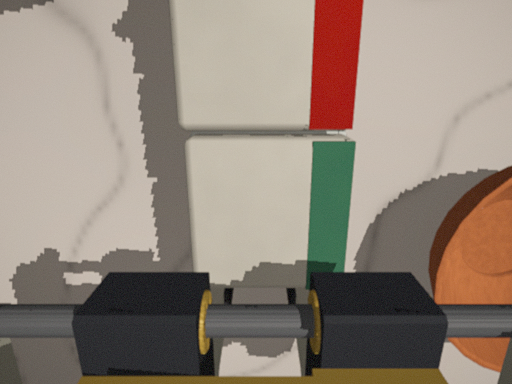

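c8wrist (512x384): red and green are closed up and parallel (seam at row 132), bands aligned. Pushing on along the lane direction (-0.101, 0.995).

arm_command(
  targets=[
    [-0.5, 5, 0, 0, 0, 0],
    [-1, 10, 0, 0, 0, 0],
    [-1.5, 15, 0, 0, 0, 0],
    [-2, 20, 0, 0, 0, 0],
    [-2.5, 25, 0, 0, 0, 0],
    [-3, 30, 0, 0, 0, 0],
    [-3.5, 35, 0, 0, 0, 0],
    [-4, 40, 0, 0, 0, 0],
  ],
)

```text
time: 25.3
tool_pos: [0.6404, -0.0556, 0.0233]
tcp_rot: [2.103, 2.333, -0.0]
contact_force: [0.2, -6.4, 1.3]
width: 0.0252
```

```bash
python3 chk.py c9
```

```text
25.3 [ 0.64039673 -0.05556688  0.02333064] 0.025202514897222632 [ 0.16562505 -6.38263054  1.34033353]
jaw 5.913386378616167
scene blue band [646.3  93.4] [ 6.3 22.5] 4.5
scene red band [652.6  46. ] [12.7 55.1] 4.5
scene lids [(array([635.9,  37.2]), array([ 63.5, 137.8]), 7.5)]
wrist red band [657.2   6.4] [15.1 99.5] 3.5
wrist green band [657.2 -19.7] [71.6 33.9] 67.7
wrist lids [(array([641.2, -16.8]), array([56.5, 64.8]), 5.9), (array([634.3,  35.1]), array([56.5, 37.3]), 5.9)]
```

arm_command(
  targets=[
    [-0.5, 5, 0, 0, 0, 0],
    [-1, 10, 0, 0, 0, 0],
    [-1.5, 15, 0, 0, 0, 0],
    [-2, 20, 0, 0, 0, 0],
    [-2.5, 25, 0, 0, 0, 0],
    [-3, 30, 0, 0, 0, 0],
    [-3.5, 35, 0, 0, 0, 0],
    [-4, 40, 0, 0, 0, 0],
  ],
)

```text
time: 26.4
tool_pos: [0.6364, -0.0157, 0.0232]
tcp_rot: [2.104, 2.333, -0.0]
contact_force: [-0.2, -6.9, 1.9]
width: 0.0257
```

arm_command(
  targets=[
    [-0.5, 5, 0, 0, 0, 0],
    [-1, 10, 0, 0, 0, 0],
    [-1.5, 15, 0, 0, 0, 0],
    [-2, 20, 0, 0, 0, 0],
    [-2.5, 25, 0, 0, 0, 0],
    [-3, 30, 0, 0, 0, 0],
    [-3.5, 35, 0, 0, 0, 0],
    [-4, 40, 0, 0, 0, 0],
  ],
)

```text
time: 27.4
tool_pos: [0.6323, 0.0244, 0.0233]
tcp_rot: [2.104, 2.333, -0.0]
contact_force: [0.8, -7.8, 2.0]
width: 0.0253
```

```bash
python3 chk.py c10
```

```text
27.4 [0.63233224 0.02436823 0.0232537 ] 0.02533535770163111 [ 0.84325082 -7.78940625  2.03987827]
jaw 5.911220965385567
scene lids [(array([632.8,  79. ]), array([62. , 53.5]), 6.2)]
wrist red band [648.4 106.8] [14. 15.] 5.9
wrist green band [653.9  67.4] [13.2 55.5] 5.9
wrist lids [(array([633.1,  63.2]), array([56.5, 64.8]), 5.9), (array([687., 118.]), array([30.7,  0.6]), 5.9), (array([627.4, 104.4]), array([56.5, 15.9]), 5.9), (array([558.6, 105.1]), array([26.3,  0.6]), 5.9)]
```

About 20 mm remain. Slow down and watch the force.

arm_command(
  targets=[
    [-0.3, 3, 0, 0, 0, 0],
    [-0.6, 6, 0, 0, 0, 0],
    [-0.9, 9, 0, 0, 0, 0],
    [-1.2, 12, 0, 0, 0, 0],
    [-1.4, 14, 0, 0, 0, 0],
    [-1.6, 16, 0, 0, 0, 0],
  ],
)

```text
time: 28.25
tool_pos: [0.6307, 0.0403, 0.0232]
tcp_rot: [2.104, 2.333, -0.0]
contact_force: [1.0, -5.6, 2.2]
width: 0.0252
```

arm_command(
  targets=[
    [-0.1, 1, 0, 0, 0, 0],
    [-0.2, 2, 0, 0, 0, 0],
  ],
)

```text
time: 28.5
tool_pos: [0.6305, 0.0422, 0.0232]
tcp_rot: [2.104, 2.333, -0.001]
contact_force: [0.2, -7.6, 1.9]
width: 0.0252
```

arm_command(
  targets=[
    [-0.1, 1, 0, 0, 0, 0],
    [-0.1, 1, 0, 0, 0, 0],
  ],
)

```text
time: 28.75
tool_pos: [0.6304, 0.0433, 0.0232]
tcp_rot: [2.104, 2.333, -0.0]
contact_force: [0.9, -6.1, 2.2]
width: 0.0251
```

arm_command(
  targets=[
    [-0.1, 1, 0, 0, 0, 0],
    [-0.1, 1, 0, 0, 0, 0],
  ],
)

```text
time: 29.0
tool_pos: [0.6303, 0.0443, 0.0232]
tcp_rot: [2.104, 2.333, -0.0]
contact_force: [0.2, -5.6, 2.0]
width: 0.0254
```

arm_command(
  targets=[
    [-0.1, 1, 0, 0, 0, 0],
    [-0.1, 1, 0, 0, 0, 0],
  ],
)

```text
time: 29.25
tool_pos: [0.6302, 0.0453, 0.0232]
tcp_rot: [2.104, 2.333, -0.0]
contact_force: [0.3, -6.5, 2.2]
width: 0.0251
```

```bash
python3 chk.py c11
```

```text
29.25 [0.63018752 0.04527683 0.02316909] 0.025129896287487505 [ 0.33765509 -6.46289747  2.22790316]
jaw 5.913381880386666
scene lids [(array([632.6,  90.6]), array([63.2, 30.8]), 7.1)]
wrist red band [646.7 124.1] [14.   8.7] 5.9
wrist green band [653.9  68.1] [13.2 13.9] 5.9
wrist lids [(array([633.2,  62.3]), array([56.4, 21.9]), 5.9), (array([628.1, 115. ]), array([53.2,  1.6]), 5.9), (array([675.7, 125.3]), array([10. , 12.3]), 5.9), (array([625.7, 121.6]), array([56.5,  9.4]), 5.9), (array([565.7, 114.1]), array([11.8, 11.9]), 5.9)]
```

arm_command(
  targets=[
    [-0.1, 1, 0, 0, 0, 0],
    [-0.1, 1, 0, 0, 0, 0],
  ],
)

```text
time: 29.6
tool_pos: [0.6301, 0.0457, 0.0232]
tcp_rot: [2.103, 2.332, -0.002]
contact_force: [1.5, -11.4, 1.7]
width: 0.0256
```

arm_command(
  targets=[
    [-0.1, 1, 0, 0, 0, 0],
    [-0.1, 1, 0, 0, 0, 0],
  ],
)

```text
time: 29.85
tool_pos: [0.6301, 0.0456, 0.0232]
tcp_rot: [2.103, 2.331, -0.003]
contact_force: [0.4, -19.9, 1.7]
width: 0.0252
```

The force jumped to 20 N with no further motion, so blue has met the rail. Back off and inspect.

arm_command(
  targets=[
    [0.2, -2, 0, 0, 0, 0],
    [1, -10, 0, 0, 0, 0],
    [3, -30, 0, 0, 0, 0],
    [5, -50, 20, 0, 0, 0],
    [8, -80, 60, 0, 0, 0],
    [12, -120, 110, 0, 0, 0],
    [15, -150, 150, 0, 0, 0],
    [15, -150, 150, 0, 0, 0],
  ],
)

```text
time: 30.85
tool_pos: [0.6461, -0.1056, 0.1785]
tcp_rot: [2.103, 2.326, 0.005]
contact_force: [0.2, 0.8, -1.4]
width: 0.0252
```

```bash
python3 chk.py c12; python3 - <<'E'
from h import *
im,d,K,T=grab("side"); np.savez("/tmp/s12",im=im,d=d,K=K,T=T)
z=np.load("/tmp/c12scene.npz")
a=cv2.resize(z["im"][130:280,180:380],(800,600)); save("fa",a); save("fb",cv2.resize(im[150:290,190:340],(640,597)))
for n,(im,d,K,T) in(("scene",[z[k] for k in("im","d","K","T")]),("side",(im,d,K,T))):
    P=cloud(d,K,T);hsv=cv2.cvtColor(im,cv2.COLOR_RGB2HSV).astype(int);h=hsv[...,0]
    b=(d>0)&(P[...,0]>.55)&(P[...,0]<.7)&(P[...,1]>0)&(P[...,1]<.28)&(P[...,2]<.07)&(P[...,2]>.005)
    t=np.radians(5.8)
    for nm,m in(("blue",(h>100)&(h<125)),("red",(h<4)|(h>172)),("green",(h>65)&(h<95))):
        q=P[b&m&(hsv[...,1]>100)]
        if len(q)>8:
            e=q[:,:2]*1000-[614.3,179]; l=np.c_[e[:,0]*np.cos(t)+e[:,1]*np.sin(t),-e[:,0]*np.sin(t)+e[:,1]*np.cos(t)]
            print(n,nm,len(q),"panel rack x med",np.median(l[:,0]).round(1),"y range",np.percentile(l[:,1],[2,98]).round(1),"z",np.percentile(q[:,2],[2,98]).round(3))
E
```

```text
30.85 [ 0.64610082 -0.10560138  0.17854688] 0.02518553776443769 [ 0.19144698  0.83454502 -1.41657665]
jaw 5.768118329067292
scene lids [(array([633.1,  81.4]), array([63.1, 48.7]), 6.4)]
wrist lids []
scene blue 12 panel rack x med 32.5 y range [ 6.2 19.3] z [0.021 0.037]
scene red 74 panel rack x med 33.6 y range [-44.5 -14.2] z [0.017 0.056]
side blue 31 panel rack x med 32.3 y range [ 2.8 26.2] z [0.014 0.044]
side red 53 panel rack x med 32.7 y range [-61.9 -14.3] z [0.012 0.043]
```

View pics/fa.png

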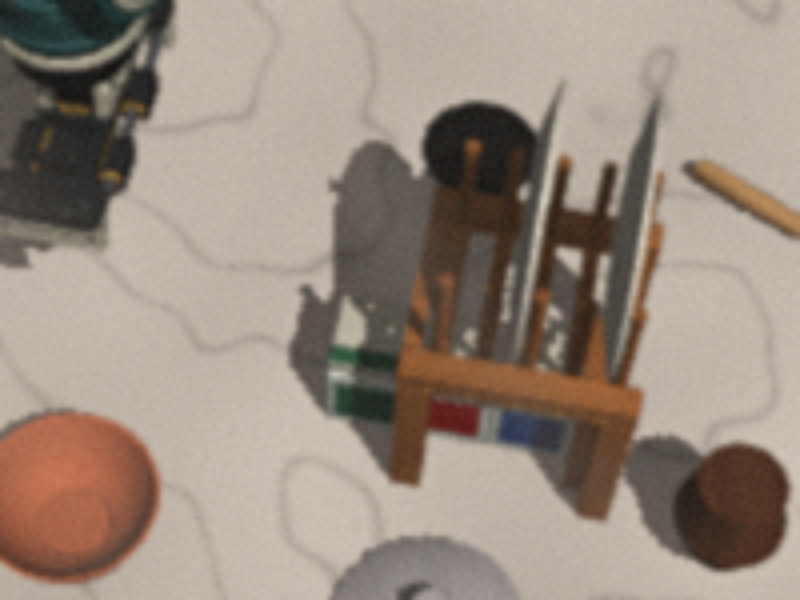

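The final crop (800x600) shows the three panels closed and in line under the rack: green (365,395), red (455,415), blue (530,428). Panels sit at rack x of about +33 mm, so the row is about 3 mm off the centre line. Nothing else has moved, and the tool is clear.

```bash
python3 -c "
from bench import bot
print(bot.job_done())"
```

```text
the job is handed in; nothing more can be done
None
```

I handed the job in at about 31 s of the 72 s allowed. The hand-in reported no verdict, so whether it passed comes only from my own measurements.

**What I did:**
- Lifted the red tin from the stand by its open sides and stood it free on the counter, well clear of everything.
- Regripped it across its panel faces and lowered it into the gap; blue and green stayed put within measuring error.
- Squeezed red, then green, lightly to bring them nearer the lane line. At the 10 N grip I used, they moved only part of the way (about 5 mm).
- Pushed the row from the green end with two fingers set about 25 mm apart. At the end the pushing force rose from about 6 N to 20 N with no further motion, so blue had met the rail. Then I backed the arm off clear.

**Last checks:**
- **Panels:** blue and red measured about +33 mm in rack x, all on the +x side, so the row sits about 3 mm off the lane's centre line (16 mm allowed). The final picture shows all three in line.
- **Squareness:** green and red were parallel to the lane within about 1° during the push.
- **Position:** green's centre, worked out from the tool's travel, was about -94 mm in rack y, against -95 mm expected. It could not be measured directly afterwards.

**Weaker points:**
- Blue's final position under the rack was only partly visible, so "home" rests on the stop force and the visible part of its panel.
- Estimates of the row's sideways offset differed by up to about 4 mm between the scene and wrist cameras during the push, still within tolerance.
- The bystanders near the rack looked unmoved in the final picture, but I did not measure any of them.

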